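# Turn the eccentric low, then push the drilling slide home

### The job

On the green drilling jig, push the red knob round with your fingertips until the eccentric cam's low point faces the slide and its handle points straight away from the slide; only then push the blue plate to send the slide, with the brass bolster in its nest, forward until it is fully home. Leave the slide where it stands until the cam is at its low point. Pick nothing up: the bolster stays seated in the nest, the other things on the table stay where they are, and the hand is clear at the end.

Things in the scene. Friction and masses are not known exactly. Their poses are not given: they have to be found in the camera images.
- jig: The drilling jig, bolted down: green base plate 260 x 130 x 10 mm. Origin: centre of its underside, on the table. Its x axis is the slide's forward direction (away from the robot, turned up to 17 degrees), z up. Two steel rails beside the slide, inner faces 46 mm and outer faces 78 mm apart, reach 24 mm above the table and run from 127 to 12 mm behind the origin.
- cam (a joint): Angle in rad of the eccentric cam, counterclockwise from above, range -0.7 to 6.98. At 0 and again at 6.283 the low point faces the slide and the handle points straight away from it (along the jig's +x); at 3.14 the high point and the handle face the slide. Starts between 1.2 and 5.08; turn either way. It stays where it is left; turning takes about 4 N at the knob.
- cam_axis (a point): Point on the cam's upright axis (brass hub), 60 mm above the table, 55 mm ahead (+x) of the jig's origin. The steel cam disc is 80 mm across, its centre 15 mm off the axis: rim 25 mm from the axis at the low point (white dash on top), 55 mm at the opposite high point, where the handle is. Disc top 28 mm, handle bar top 36 mm, hub top 40 mm above the table.
- cam_knob (a point): Point on the centre line of the red upright knob at the end of the cam's handle, 60 mm above the table, 62 mm from the cam's axis. The knob is a cylinder 22 mm in diameter, from 36 to 76 mm above the table.
- slide (a joint): Travel in m of the follower slide along the jig's +x: 0 at the start (fully back), 0.050 at its stop, fully home. About 2 N moves it and it stays where it is left. Its brass nose, 8 mm radius, runs against the cam's rim: it comes home only when the cam is near its low point.
- push_plate (a point): Centre of the rear face of the blue upright push plate at the back of the slide. The plate is 44 mm wide, 8 mm thick, from 28 to 70 mm above the table; this point is 50 mm above the table and at the start 95.5 mm behind the jig's origin, on its centre line. Push here along the jig's +x. The slide's block before it is 40 mm wide and 28 mm high.
- nest (a point): Point in the slide's nest, 7 mm above the nest floor (35 mm above the table): where the bolster's centre sits. The nest is a shallow pocket 33 x 28 mm with 5 mm high edges, centred 40.5 mm ahead of the push plate's rear face. It moves with the slide.
- bolster_mid (a point): Centre of the loose brass bolster (knife guard) 30 x 24 x 14 mm that lies in the slide's nest and rides along; its top is 42 mm above the table.
- spare_a_mid (a point): Centre of a loose brass bolster 30 x 24 x 14 mm on the table beside the jig; bystander.
- spare_b_mid (a point): Centre of another loose brass bolster 30 x 24 x 14 mm on the table beside the jig; bystander.
- tin: Yellow closed tin, 64 mm in diameter, 65 mm high, beside the jig; origin at the centre of its underside; bystander.
- blank_a: Loose flat knife blank with dark wooden handle, 255 mm long along its x, 34 mm wide, up to 18 mm high; origin near its brass guard, on the table; bystander.
- blank_b: A second such knife blank, 255 mm long, to the left of the first; bystander.
- hammer: Hammer lying on the table to the right, handle along its x; bystander.
- wood_block: Wooden block 90 x 60 x 45 mm with burnt drill marks, near right; origin at the centre of its underside; bystander.
- polish_cake: Pink cake of polishing compound, 54 mm across, 30 mm high, near left; origin at the centre of its underside; bystander.

How it is judged:
By the outcome, as a careful person would: the job done as asked, in the order asked, and still so for the second after the job is handed in, with the robot touching nothing.
It also fails if it takes over 48 s, if anything falls off the work surface, if the arm or the gripper's body presses on something with over 40 N, if the wrist force passes 120 N, or if a joint passes its speed limit or range.

### The arm

A 6-joint arm with a two-finger parallel gripper is mounted at the origin on the work surface. World frame = base frame: x ahead of the robot, y to its left, z up, the work surface at z = 0. Lengths are in mm, angles in rad, forces in N, time in s.
With the tool pointing down it reaches from about 275 to 1000 mm from the base axis. Payload 8.4 kg.
Tool frame: the origin (TCP) lies on the centre line of the jaws, within the pads' length; the fingertips stand 22 mm ahead of it and the grasp point (between the pads) lies 3 mm ahead of it; z points along the fingers, x is the direction in which the jaws open and shut, and the axes are right-handed (so a half turn about z gives the same grasp; the last joint's range is limited). The gripper opens to 85 mm and grips with 20 to 120 N. Pads are 22 mm wide; open, the fingers measure 114 mm over their backs; the gripper's body (76 mm by 85 mm) begins 54 mm behind the grasp point. The pads swing forward as they close: fully open they stand 13 mm farther back than shut.
Start: joints at [1.134, 0.353, 1.633, -0, 1.155, -0.002], TCP at [263.267, 566.849, 228.081] pointing down, gripper open.
Joint ranges: [-2.63, 2.63], [-0.92, 2.1], [0.06, 2.66], [-1.3, 4.44], [0, 2.69], [-3.02, 3.02]. Speed limits (rad/s): [2.22, 2.22, 2.79, 3.14, 3.14, 3.14].

### API

Orientations are given as [roll, pitch, yaw] about the fixed x, y, z axes, in that order (R = Rz(yaw) Ry(pitch) Rx(roll)).
In Python, from rig import status, viewer, job gives the robot as it stands.
- The arm moves only by the tool send_rows, never from a script. Its argument "plan" is a list of rows, each a list of 3 entries, a list of its own where there are three numbers: the shift along the tool's x, y, z in m, then the turn, a rotation vector about the tool's x, y, z in rad, then the opening, from -1 (shut) to 1 (fully open). In form: [[[x, y, z], [rx, ry, rz], jaw], ...]. A call has exactly 5 rows; each row is the pose to reach, as a shift and turn from the pose measured when the call began, along the tool's axes at that moment; what a row does not reach only later rows make up. A row lasts 1/12 s, in which the tool goes at most 41.7 mm and 7.16 degrees, less where a joint would pass 70% of its speed; a pose out of reach is approached as far as the arm can. A call with a gripper value outside its range is refused whole. The fingers move at their own pace and stop on an object; "squeeze" is the grip in N (left out, the last holds). Time passes only in rows, so rows that repeat a pose let the fingers close, or fill a call up. It gives the time, the measured TCP pose, the force and the opening at its end, in the units of the state.
- status.sense(): the state, without advancing time (a new reading comes with each control period).
- viewer.grab_frame(name): name is "scene" or "side" or "wrist"; returns the picture (420x560x3 uint8, red, green, blue); there is no depth.
- viewer.camera_params(name): a dict with "intrinsics" (3x3 intrinsics, pixels), "xyz" and "orientation" of the camera in the world. Camera axes: x right, y down, z forward; pixel columns grow to the right and rows downward; lengths in mm; the calibration is good to about 2 mm. A picture is of the moment at which its call begins: read the wrist's pose just before it. camera_params takes no time and is no camera call; for the wrist camera it gives the pose at the moment of the call.
- job.sign_off(): hands the job in, once; it reports no verdict.
Trained networks look in the newest picture that a camera, given by its name, has taken for a name from the list of things; names that differ only in an ending like _2 or _b are one class to them, and where a whole thing is asked for, a point or a joint stands for the part that bears it (a point fixed in the world has none). Each returns a list of dicts, best first, with "p" (0 to 1); they miss things now and then, are a little off and sometimes report something else, mostly with a low value. They report only what shows in the picture. A call takes as long as a camera call.
- viewer.cut_out(label, camera): "mask" (420x560 bool, what is visible of it) and "extent" ([left, top, width, height] in pixels, round what is visible of it).
The state is a dict: "clock": time; "qpos": joint angles; "qvel": joint speeds; "joint_efforts": joint torques, N m; "eef_pos": TCP position; "tcp_rot": TCP orientation; "contact_force": force on the tool from outside, world axes, zero at the start; "wrist_torque": the same for the moment, N m; "opening": opening from 0.0 (shut) to 1.0 (fully open).
Only numpy, scipy, OpenCV 4.12 (cv2) and the standard library are available. Lean on these libraries where they do the work, as an engineer would, in place of code of your own. Each camera call takes 0.05 s, during which the arm holds its last target.

## Working session

There is one attempt and no reset: what is moved stays moved. The work goes in short steps, Python scripts to look and compute and a tool call to move; the robot and the scene stay as the last step left them, time stands still between calls to the robot, and variables do not carry over. Pictures are saved under pics/ and viewed, and the job is handed in when it is done.

Besides the shell and the picture viewer there is one more tool, called after "Request:" as a command line: name --argument value ..., lists and objects as JSON in quotes. send_rows: Moves the arm, as the interface text tells. Its arguments: {"type":"object","properties":{"plan":{"type":"array"},"squeeze":{"type":"number"}},"required":["plan"]}

```bash
mkdir -p pics; ls; cat > h.py <<'E'
import numpy as np, cv2
from rig import status, viewer, job
from scipy.spatial.transform import Rotation as R
def save(name,fn):
    im=viewer.grab_frame(name); cv2.imwrite('pics/'+fn,im[:,:,::-1]); return im
E
python3 - <<'E'
from h import *
print(status.sense())
for n in ['scene','side','wrist']:
    p=viewer.camera_params(n); print(n,p)
save('scene','s0.png'); save('side','d0.png')
E
```

```text
pics
{'clock': 0.0, 'qpos': array([ 1.13362955e+00,  3.53653770e-01,  1.63416514e+00, -2.04891466e-05,
        1.15522122e+00, -2.41505120e-03]), 'qvel': array([ 0.00188805, -0.0005389 , -0.00097382,  0.00082949,  0.00293808,
        0.00212678]), 'joint_efforts': array([-3.59723426e-04, -6.05265355e+01, -3.42070341e+01,  5.94144808e-05,
        9.15419514e-03,  6.87960596e-05]), 'eef_pos': array([263.04054802, 566.39317751, 227.34492047]), 'tcp_rot': array([3.14157742e+00, 1.44751702e-03, 1.13605288e+00]), 'contact_force': array([-1.52924698,  0.33671712,  0.48543399]), 'wrist_torque': array([-0.01604734, -0.0776514 ,  0.01352573]), 'opening': 1.0021791172336862}
scene {'intrinsics': array([[392.91457342,   0.        , 275.92955076],
       [  0.        , 392.91457342, 205.83559889],
       [  0.        ,   0.        ,   1.        ]]), 'xyz': array([794.19154064, 458.12158642, 833.23008814]), 'orientation': array([-2.49177783, -0.00550318,  2.49918628])}
side {'intrinsics': array([[379.26449777,   0.        , 280.43905425],
       [  0.        , 379.26449777, 206.13882328],
       [  0.        ,   0.        ,   1.        ]]), 'xyz': array([412.42057948, 677.69853407, 887.51250123]), 'orientation': array([-2.43322447,  0.00339945, -3.0466714 ])}
wrist {'intrinsics': array([[373.75396381,   0.        , 279.06941009],
       [  0.        , 373.75396381, 205.11871972],
       [  0.        ,   0.        ,   1.        ]]), 'xyz': array([199.20463578, 595.90719822, 373.03910755]), 'orientation': array([2.86099713e+00, 1.60678899e-03, 1.13664873e+00])}
```

View pics/s0.png

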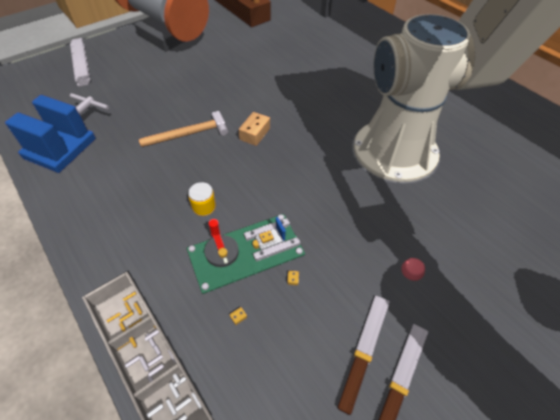

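View pics/d0.png

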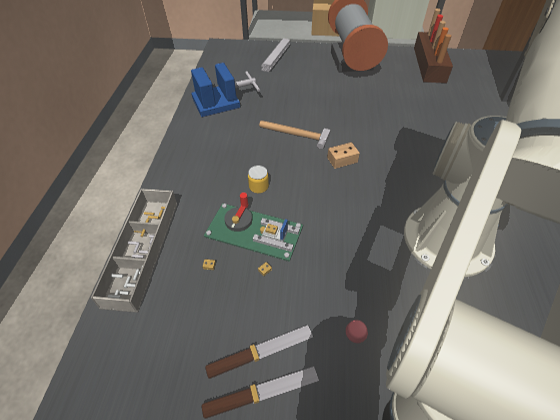

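The jig sits near (245,250) in scene and (255,230) in side. The knob is beside the hub, toward the tin. Next I'll segment these parts.

```bash
cat >> h.py <<'E'
def ray(cam,uv,P=None):
    P=P or viewer.camera_params(cam); K=P['intrinsics']
    d=np.linalg.inv(K)@np.array([uv[0],uv[1],1.]); 
    return np.array(P['xyz']),R.from_euler('xyz',P['orientation']).as_matrix()@d
def atz(cam,uv,z,P=None):
    o,d=ray(cam,uv,P); return o+d*(z-o[2])/d[2]
def proj(cam,X,P=None):
    P=P or viewer.camera_params(cam); M=R.from_euler('xyz',P['orientation']).as_matrix()
    c=(np.atleast_2d(X)-P['xyz'])@M; q=c@P['intrinsics'].T; return q[:,:2]/q[:,2:]
E
python3 - <<'E'
from h import *
for cam,f in [('scene','s1'),('side','d1')]:
    im=save(cam,f+'.png')
    x0,y0=(180,170) if cam=='scene' else (195,155)
    cv2.imwrite(f'pics/{f}z.png',cv2.resize(im[y0:y0+125,x0:x0+130,::-1],None,fx=5,fy=4.8,interpolation=cv2.INTER_CUBIC))
    for l in ['jig','cam','cam_knob','push_plate','bolster_mid','tin','slide']:
        for r in viewer.cut_out(l,cam)[:3]:
            m=r['mask']; ys,xs=np.nonzero(m)
            print(cam,l,round(r['p'],2),r['extent'],m.sum(),(xs.mean().round(1),ys.mean().round(1)) if len(xs) else '')
            if l=='jig' and r['p']>.5:
                c=cv2.findContours(m.astype(np.uint8),0,2)[0]; c=max(c,key=cv2.contourArea)
                box=cv2.approxPolyDP(cv2.convexHull(c),4,True)[:,0]
                for b in box: print('   ',b,atz(cam,b,10).round(1)[:2])
E
```

```text
scene jig 0.95 [184.7, 215.9, 121.8, 77.3] 5224 (np.float64(242.0), np.float64(251.8))
    [284 216] [418.8  -1.3]
    [302 255] [454.4 116.1]
    [201 291] [696.2  52.5]
    [186 247] [666.9 -69.7]
    [210 219] [ 576.9 -106.8]
scene cam 0.44 [187.7, 213.1, 120.4, 83.1] 5126 (np.float64(241.8), np.float64(252.2))
scene cam_knob 0.73 [204.7, 219.8, 32.5, 47.3] 1079 (np.float64(219.4), np.float64(246.7))
scene push_plate 0.56 [253.5, 218.0, 34.7, 30.9] 427 (np.float64(271.8), np.float64(236.8))
scene bolster_mid 0.59 [257.7, 226.1, 19.8, 19.7] 160 (np.float64(265.9), np.float64(236.3))
scene tin 0.85 [187.0, 180.6, 30.8, 35.6] 699 (np.float64(201.2), np.float64(198.7))
scene tin 0.66 [254.2, 219.5, 30.9, 31.9] 349 (np.float64(271.5), np.float64(236.4))
scene slide 0.57 [252.6, 216.5, 33.4, 30.2] 452 (np.float64(271.9), np.float64(235.8))
side jig 0.75 [205.7, 191.3, 99.6, 70.8] 3280 (np.float64(253.7), np.float64(230.5))
    [205 235] [691.4  57.7]
    [221 206] [667.2 -54.3]
    [242 193] [ 612.  -113.4]
    [302 226] [ 4.168e+02 -3.000e-01]
    [288 260] [447.9 119.5]
side cam 0.79 [223.1, 195.7, 29.9, 37.1] 672 (np.float64(238.8), np.float64(215.8))
side cam_knob 0.96 [221.2, 192.3, 33.9, 38.5] 678 (np.float64(238.8), np.float64(215.6))
side push_plate 0.68 [257.1, 216.7, 29.0, 21.8] 280 (np.float64(276.3), np.float64(232.2))
side push_plate 0.66 [226.1, 193.8, 27.4, 36.4] 623 (np.float64(238.8), np.float64(216.3))
side push_plate 0.37 [325.6, 142.9, 34.8, 26.6] 587 (np.float64(343.0), np.float64(155.1))
side bolster_mid 0.41 [266.4, 225.4, 8.4, 7.5] 69 (np.float64(271.2), np.float64(228.6))
side tin 0.84 [244.8, 165.7, 26.3, 30.4] 514 (np.float64(257.7), np.float64(179.4))
side slide 0.66 [261.3, 219.4, 29.8, 22.8] 288 (np.float64(275.9), np.float64(232.5))
```

```bash
python3 -c "
import cv2,numpy as np
" ; ls pics
```

```text
d0.png
d1.png
d1z.png
s0.png
s1.png
s1z.png
```

View pics/s1z.png

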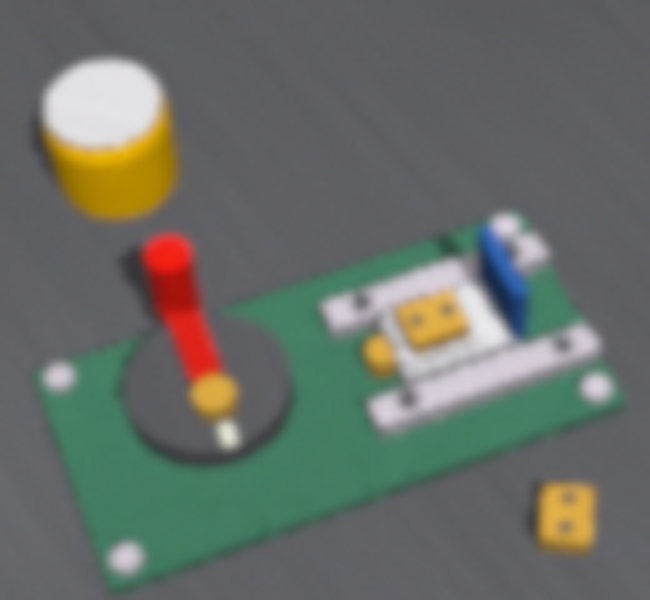

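View pics/d1z.png

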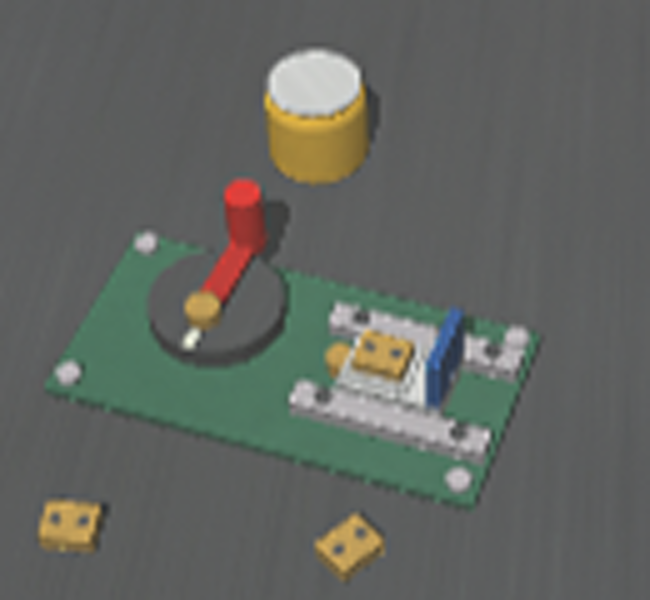

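```bash
python3 - <<'E'
from h import *
from scipy.optimize import least_squares
S=lambda U,V:((U+.5)/5-.5+180,(V+.5)/4.8-.5+170)
D=lambda U,V:((U+.5)/5-.5+195,(V+.5)/4.8-.5+155)
L=lambda x,y:(x,y,10)
obs=[('scene',S(40,380),L(130,-65)),('scene',S(115,592),L(130,65)),('scene',S(622,402),L(-130,65)),
('side',D(135,235),L(130,-65)),('side',D(48,390),L(130,65)),('side',D(478,507),L(-130,65)),('side',D(540,335),L(-130,-65)),
('scene',S(213,392),(55,0,40)),('side',D(203,303),(55,0,40)),('scene',S(168,247),'k'),('side',D(242,188),'k')]
PP={c:viewer.camera_params(c) for c in ['scene','side']}
def loc(p,l):
    if isinstance(l,str): l=(55+62*np.cos(p[3]),62*np.sin(p[3]),76)
    c,s=np.cos(p[2]),np.sin(p[2]); return np.array([p[0]+c*l[0]-s*l[1],p[1]+s*l[0]+c*l[1],l[2]])
def f(p): return np.concatenate([proj(c,loc(p,l),PP[c])[0]-uv for c,uv,l in obs])
r=least_squares(f,[560,0,-.2,-1.5]); p=r.x
print(p, 'deg',np.degrees(p[2:])); print(r.fun.reshape(-1,2).round(1))
for n,l in [('axis',(55,0,60)),('knob','k'),('plate',(-95.5,0,50)),('nest',(-55,0,35))]: print(n,loc(p,l).round(1))
tt={'scene':S(105,102),'side':D(314,80)}
for c,uv in tt.items(): print('tin',atz(c,uv,65,PP[c]).round(1))
for c,a in [('scene',S(567,517)),('side',D(350,540)),('side',D(71,522))]: print('spare',atz(c,a,14,PP[c]).round(1))
E
```

```text
[ 5.55231291e+02  2.45509805e+01 -2.27247138e-01 -1.60038900e+00] deg [-13.02030194 -91.69553512]
[[-1.4 -1.2]
 [-0.3  0.2]
 [ 1.9 -0.5]
 [ 0.3 -0.9]
 [-1.  -0.8]
 [-0.4 -0.8]
 [ 0.6 -0.8]
 [ 0.8  0.5]
 [ 0.   0.4]
 [ 0.3  1.5]
 [ 0.   0.9]]
axis [608.8  12.2  60. ]
knob [593.1 -47.8  76. ]
plate [462.2  46.1  50. ]
nest [501.6  36.9  35. ]
tin [ 565.4 -158.2   65. ]
tin [ 566.6 -158.7   65. ]
spare [509.8 151.2  14. ]
spare [508.1 150.   14. ]
spare [658.8 152.3  14. ]
```

```bash
cat >> h.py <<'E'
JX,JY,JW=555.2,24.55,-0.2272
def j2w(x,y): c,s=np.cos(JW),np.sin(JW); return np.array([JX+c*x-s*y,JY+s*x+c*y])
def w2j(x,y): c,s=np.cos(JW),np.sin(JW); return np.array([c*(x-JX)+s*(y-JY),-s*(x-JX)+c*(y-JY)])
def rows(wps):
    s=status.sense(); R0=R.from_euler('xyz',s['tcp_rot']); p0=s['eef_pos']
    print('t',round(s['clock'],2),'p',p0.round(1),'psi',s['tcp_rot'].round(3),'F',s['contact_force'].round(1),'op',round(s['opening'],2))
    for (x,y,z,psi) in wps:
        R1=R.from_euler('xyz',[np.pi,0,psi])
        print((R0.inv().apply(np.array([x,y,z])-p0)/1000).round(4).tolist(),(R0.inv()*R1).as_rotvec().round(3).tolist())
def push(th,off,z=68):  # TCP behind knob by off, cam angle th
    k=np.array([55+62*np.cos(th),62*np.sin(th)])-off*np.array([-np.sin(th),np.cos(th)])
    w=j2w(*k); return (w[0],w[1],z,th+JW)
E
python3 -c "
from h import *
a=push(-1.6,34,170); print(a, push(-1.6,34)); rows([(a[0],a[1],230,a[3]+2),a])"
```

```text
(np.float64(560.1746555852308), np.float64(-39.18936604907766), 170, -1.8272000000000002) (np.float64(560.1746555852308), np.float64(-39.18936604907766), 68, -1.8272000000000002)
t 0.9 p [263.3 566.8 228.1] psi [3.142 0.    1.136] F [ 0.   0.2 -0.5] op 1.0
[-0.4246, 0.5246, -0.0019] [0.0, 0.0, 0.963]
[-0.4246, 0.5246, 0.0581] [0.0, -0.0, 2.963]
```

Request:
send_rows --plan '[[[-0.425, 0.525, 0], [0, 0, 0.6], -1], [[-0.425, 0.525, 0], [0, 0, 0.6], -1], [[-0.425, 0.525, 0], [0, 0, 0.6], -1], [[-0.425, 0.525, 0], [0, 0, 0.6], -1], [[-0.425, 0.525, 0], [0, 0, 0.6], -1]]' --squeeze 40

```text
clock: 1.32
eef_pos: [355.3, 378.1, 228.2]
tcp_rot: [-3.142, -0.0, 0.53]
contact_force: [1.1, 0.6, 0.4]
opening: 0.303
```

```bash
python3 -c "
from h import *
a=push(-1.6,34,170); rows([(a[0],a[1],230,a[3]+1.7),a])"
```

```text
t 1.32 p [355.3 378.1 228.2] psi [-3.142 -0.     0.53 ] F [1.1 0.6 0.4] op 0.3
[-0.0343, 0.4636, -0.0019] [-0.0, -0.0, 0.657]
[-0.0343, 0.4636, 0.0581] [-0.001, -0.0, 2.357]
```

Request:
send_rows --plan '[[[-0.034, 0.464, 0], [0, 0, 0.8], -1], [[-0.034, 0.464, 0], [0, 0, 0.8], -1], [[-0.034, 0.464, 0], [0, 0, 0.8], -1], [[-0.034, 0.464, 0], [0, 0, 0.8], -1], [[-0.034, 0.464, 0], [0, 0, 0.8], -1]]'

```text
clock: 1.73
eef_pos: [447.2, 190.9, 228.4]
tcp_rot: [-3.141, -0.001, -0.095]
contact_force: [0.9, 0.8, -0.7]
opening: -0.001
```

```bash
python3 -c "
from h import *
a=push(-1.6,34,170); rows([a])"
```

```text
t 1.73 p [447.2 190.9 228.4] psi [-3.141e+00 -1.000e-03 -9.500e-02] F [ 0.9  0.8 -0.7] op -0.0
[0.1342, 0.2183, 0.0584] [-0.001, -0.0, 1.732]
```

Request:
send_rows --plan '[[[0.134, 0.218, 0.03], [0, 0, 0.8], -1], [[0.134, 0.218, 0.03], [0, 0, 0.8], -1], [[0.134, 0.218, 0.03], [0, 0, 0.8], -1], [[0.134, 0.218, 0.03], [0, 0, 0.8], -1], [[0.134, 0.218, 0.03], [0, 0, 0.8], -1]]'

```text
clock: 2.15
eef_pos: [538.3, 4.7, 204.3]
tcp_rot: [-3.14, -0.001, -0.72]
contact_force: [-0.0, -0.0, -0.2]
opening: -0.002
```

```bash
python3 -c "
from h import *
a=push(-1.6,34,170); rows([a])"
```

```text
t 2.15 p [538.3   4.7 204.3] psi [-3.14e+00 -1.00e-03 -7.20e-01] F [-0.  -0.  -0.2] op -0.0
[0.0454, 0.0186, 0.0343] [-0.002, 0.0, 1.107]
```

Request:
send_rows --plan '[[[0.045, 0.019, 0.034], [0, 0, 1.107], -1], [[0.045, 0.019, 0.034], [0, 0, 1.107], -1], [[0.045, 0.019, 0.034], [0, 0, 1.107], -1], [[0.045, 0.019, 0.034], [0, 0, 1.107], -1], [[0.045, 0.019, 0.034], [0, 0, 1.107], -1]]'

```text
clock: 2.57
eef_pos: [559.6, -39.9, 169.9]
tcp_rot: [-3.141, 0.001, -1.346]
contact_force: [-0.3, 0.1, -0.1]
opening: -0.0
```

```bash
python3 -c "
from h import *
save('wrist','w1.png'); P=viewer.camera_params('wrist')
im=save('scene','s2.png'); cv2.imwrite('pics/s2z.png',cv2.resize(im[150:310,140:340,::-1],None,fx=3.5,fy=3.5,interpolation=cv2.INTER_CUBIC))
print('axis,knob,plate proj',proj('wrist',[[608.8,12.2,40],[593,-47.8,76],[462.2,46.1,70]],P))
rows([push(-1.6,34,170)])"
```

```text
axis,knob,plate proj [[222.79308882 113.30400806]
 [302.0382009  160.66315766]
 [137.42129591 303.71645392]]
t 2.67 p [559.6 -39.5 170.2] psi [-3.14   0.    -1.342] F [-0.3  0.4 -0.5] op 0.0
[-0.0001, -0.0006, 0.0002] [-0.001, 0.001, 0.485]
```

View pics/w1.png

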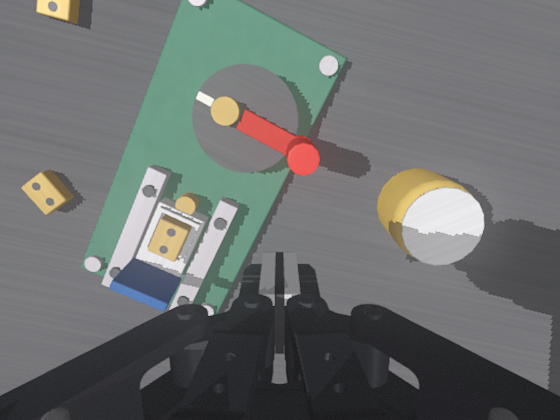

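View pics/s2z.png

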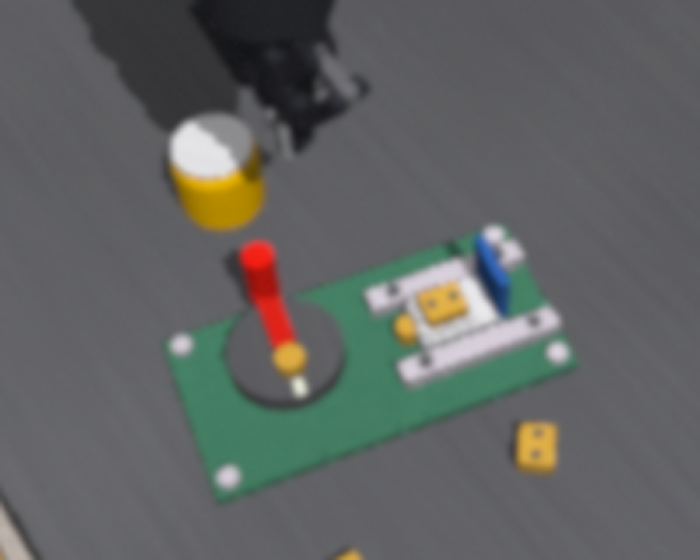

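Projected hub (223,113) and knob (302,161) match the wrist picture, which shows (225,111) and (303,157). So the fit is good to about 1–2 mm. The fingertips at (280,255) have clear space below them. I'll finish the turn and descend.

Request:
send_rows --plan '[[[0, 0, 0.03], [0, 0, 0.485], -1], [[0, 0, 0.06], [0, 0, 0.485], -1], [[0, 0, 0.08], [0, 0, 0.485], -1], [[0, 0, 0.095], [0, 0, 0.485], -1], [[0, 0, 0.102], [0, 0, 0.485], -1]]'

```text
clock: 3.08
eef_pos: [558.5, -39.2, 66.3]
tcp_rot: [3.14, 0.0, -1.827]
contact_force: [-0.0, 0.2, -1.0]
opening: 0.003
```

```bash
python3 -c "
from h import *
rows([push(-1.6,o) for o in (30,26,23,21)]+[push(-1.5,22)])"
```

```text
t 3.08 p [558.5 -39.2  66.3] psi [ 3.14   0.    -1.827] F [-0.   0.2 -1. ] op 0.0
[-0.0004, -0.0056, -0.0017] [0.002, 0.0, 0.0]
[-0.0004, -0.0096, -0.0017] [0.002, 0.0, 0.0]
[-0.0004, -0.0126, -0.0017] [0.002, 0.0, 0.0]
[-0.0004, -0.0146, -0.0017] [0.002, 0.0, 0.0]
[0.0015, -0.0199, -0.0017] [0.002, 0.0, -0.1]
```

Request:
send_rows --plan '[[[0, -0.005, -0.001], [0, 0, 0], -1], [[0, -0.009, -0.001], [0, 0, 0], -1], [[0, -0.012, -0.001], [0, 0, 0], -1], [[0, -0.0135, -0.001], [0, 0, 0], -1], [[0, -0.0145, -0.001], [0, 0, 0], -1]]'

```text
clock: 3.5
eef_pos: [573.2, -42.8, 68.2]
tcp_rot: [3.141, 0.001, -1.826]
contact_force: [-3.2, 1.4, 2.4]
opening: -0.001
```

```bash
python3 -c "
from h import *
rows([push(t,22) for t in (-1.55,-1.5,-1.45,-1.4,-1.35)])
save('wrist','w2.png')"
```

```text
t 3.5 p [573.2 -42.8  68.2] psi [ 3.141e+00  1.000e-03 -1.826e+00] F [-3.2  1.4  2.4] op -0.0
[0.0008, -0.0016, 0.0002] [0.001, 0.001, -0.048]
[0.0017, -0.0048, 0.0002] [0.001, 0.001, -0.098]
[0.0024, -0.008, 0.0002] [0.001, 0.001, -0.148]
[0.0029, -0.0112, 0.0002] [0.001, 0.001, -0.198]
[0.0033, -0.0145, 0.0002] [0.001, 0.001, -0.248]
```

View pics/w2.png

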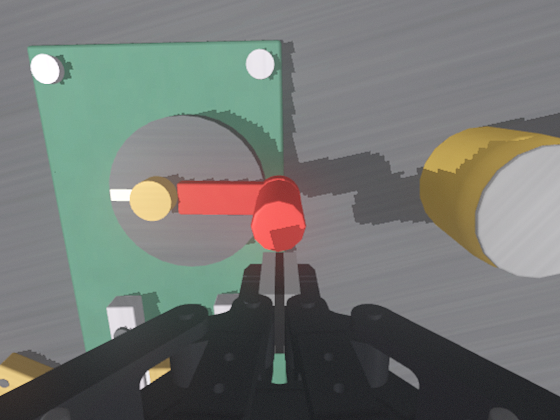

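The knob is centred on the closed fingertips at about (278,230), and a contact force of about 3.5 N shows touch. I'll follow the arc.

Request:
send_rows --plan '[[[0.001, -0.002, 0], [0, 0, -0.05], -1], [[0.0025, -0.008, 0], [0, 0, -0.15], -1], [[0.003, -0.0145, 0], [0, 0, -0.25], -1], [[0.0035, -0.021, 0], [0, 0, -0.35], -1], [[0.003, -0.027, 0], [0, 0, -0.45], -1]]'

```text
clock: 3.97
eef_pos: [597.3, -53.3, 68.0]
tcp_rot: [3.138, 0.001, -1.37]
contact_force: [-4.2, -5.0, 1.1]
opening: 0.002
```

```bash
python3 -c "
from h import *
rows([push(t,21.5) for t in (-1.1,-1.0,-0.9,-.8,-.7)])"
```

```text
t 3.97 p [597.3 -53.3  68. ] psi [ 3.138e+00  1.000e-03 -1.370e+00] F [-4.2 -5.   1.1] op 0.0
[0.001, -0.0055, -0.0] [0.003, 0.001, -0.043]
[0.0026, -0.0119, -0.0] [0.003, 0.001, -0.143]
[0.0035, -0.0184, -0.0001] [0.003, 0.001, -0.243]
[0.0038, -0.0249, -0.0001] [0.003, 0.001, -0.343]
[0.0034, -0.0315, -0.0001] [0.003, 0.002, -0.443]
```

Request:
send_rows --plan '[[[0.001, -0.006, 0], [0, 0, -0.05], -1], [[0.0025, -0.012, 0], [0, 0, -0.15], -1], [[0.0035, -0.018, 0], [0, 0, -0.25], -1], [[0.004, -0.025, 0], [0, 0, -0.35], -1], [[0.0035, -0.0315, 0], [0, 0, -0.45], -1]]'

```text
clock: 4.38
eef_pos: [628.6, -51.8, 68.1]
tcp_rot: [3.137, 0.001, -0.914]
contact_force: [-1.5, -6.8, -0.0]
opening: 0.002
```

```bash
python3 -c "
from h import *
save('wrist','w3.png')
rows([push(t,21.5) for t in (-.65,-.55,-.45,-.35,-.3)])"
```

```text
t 4.43 p [630.  -51.3  68.3] psi [ 3.139e+00  1.000e-03 -9.070e-01] F [-0.4 -3.9 -1. ] op -0.0
[-0.0004, -0.0027, 0.0003] [0.003, 0.001, -0.029]
[0.0012, -0.0091, 0.0003] [0.003, 0.001, -0.129]
[0.0022, -0.0156, 0.0002] [0.003, 0.001, -0.229]
[0.0026, -0.0221, 0.0002] [0.003, 0.001, -0.329]
[0.0025, -0.0254, 0.0002] [0.003, 0.001, -0.379]
```

View pics/w3.png

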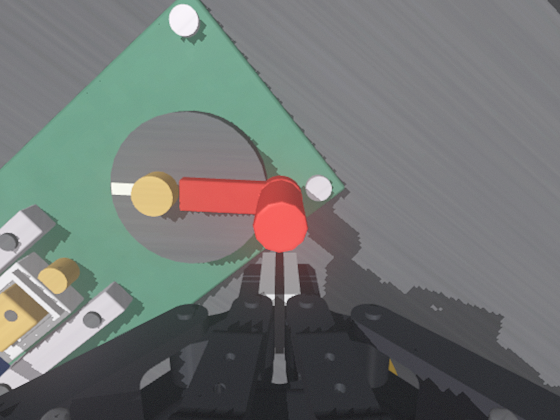

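The knob is still centred on the fingertips at (280,225) and turning as intended.

Request:
send_rows --plan '[[[0, -0.003, 0], [0, 0, -0.03], -1], [[0.001, -0.009, 0], [0, 0, -0.13], -1], [[0.002, -0.0155, 0], [0, 0, -0.23], -1], [[0.0025, -0.022, 0], [0, 0, -0.33], -1], [[0.0025, -0.0255, 0], [0, 0, -0.38], -1]]'

```text
clock: 4.85
eef_pos: [652.1, -38.3, 68.5]
tcp_rot: [3.138, 0.0, -0.522]
contact_force: [1.1, -6.0, -0.7]
opening: 0.0
```

```bash
python3 -c "
from h import *
rows([push(t,21.5) for t in (-.25,-.2,-.15,-.1,-.05)])"
```

```text
t 4.85 p [652.1 -38.3  68.5] psi [ 3.138  0.    -0.522] F [ 1.1 -6.  -0.7] op 0.0
[0.0002, -0.0035, 0.0005] [0.003, 0.0, -0.044]
[0.001, -0.0066, 0.0005] [0.003, 0.001, -0.094]
[0.0017, -0.0099, 0.0005] [0.003, 0.001, -0.144]
[0.0023, -0.0131, 0.0004] [0.003, 0.001, -0.194]
[0.0026, -0.0163, 0.0004] [0.003, 0.001, -0.244]
```

Request:
send_rows --plan '[[[0, -0.0035, 0], [0, 0, -0.045], -1], [[0.001, -0.0065, 0], [0, 0, -0.095], -1], [[0.0015, -0.01, 0], [0, 0, -0.145], -1], [[0.002, -0.013, 0], [0, 0, -0.195], -1], [[0.0025, -0.016, 0], [0, 0, -0.245], -1]]'

```text
clock: 5.27
eef_pos: [662.7, -26.6, 68.8]
tcp_rot: [3.138, -0.0, -0.275]
contact_force: [1.2, -4.1, -2.3]
opening: -0.001
```

```bash
python3 -c "
from h import *
s=status.sense(); print('jig',w2j(*s['eef_pos'][:2]))
rows([push(t,21.0) for t in (-.06,-.03,0,.03)])
im=save('wrist','w4.png');P=viewer.camera_params('wrist')
X=[[*j2w(55,0),40],[*j2w(117,0),76],[*j2w(117,0),36],[*j2w(30,0),28],[*j2w(130,-65),10],[*j2w(130,65),10]]
q=proj('wrist',X,P); print(q.round(0))
im=im[:,:,::-1].copy()
for a in q: cv2.drawMarker(im,(int(a[0]),int(a[1])),(255,0,255),0,8)
cv2.imwrite('pics/w4m.png',im)
im=save('scene','s4.png'); cv2.imwrite('pics/s4z.png',cv2.resize(im[170:310,160:330,::-1],None,fx=4,fy=4,interpolation=cv2.INTER_CUBIC))
"
```

```text
jig [116.24228723 -25.62369072]
t 5.27 p [662.7 -26.6  68.8] psi [ 3.138 -0.    -0.275] F [ 1.2 -4.1 -2.3] op -0.0
[-0.0007, -0.0009, 0.0008] [0.004, -0.0, 0.013]
[-0.0, -0.0028, 0.0008] [0.004, -0.0, -0.017]
[0.0005, -0.0047, 0.0007] [0.004, -0.0, -0.047]
[0.001, -0.0066, 0.0007] [0.004, -0.0, -0.077]
[[150. 199.]
 [278. 217.]
 [278. 192.]
 [109. 195.]
 [304. 284.]
 [298.  55.]]
```

View pics/w4m.png

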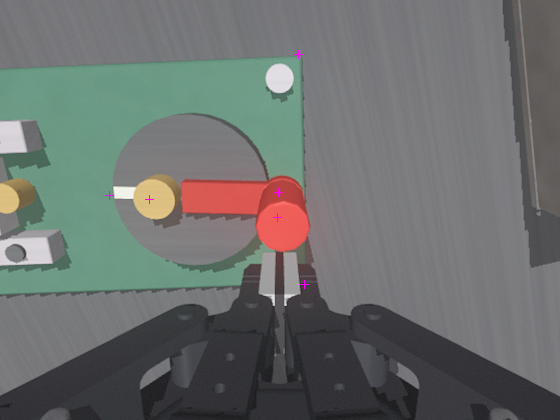

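View pics/s4z.png

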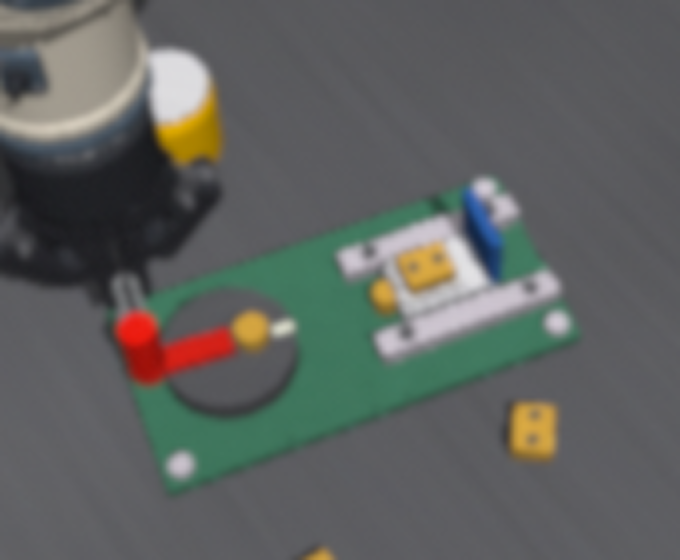

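```bash
cat > ang.py <<'E'
from h import *
def ang(fn,P):
    im=cv2.imread(fn).astype(int); b,g,r=im[...,0],im[...,1],im[...,2]
    red=(r>110)&(g<70)&(b<70); grn=(g>r+15)&(g>b+5)&(g>50)
    up,lo=[],[]
    for u in range(188,250,2):
        v=np.nonzero(red[150:245,u])[0]+150
        if len(v)>5: up.append((u,v.min()-.5)); lo.append((u,v.max()+.5))
    def line(pts,z):
        X=np.array([atz('wrist',p,z,P)[:2] for p in pts]); c=X.mean(0); d=np.linalg.svd(X-c)[2][0]
        if d[0]<0: d=-d
        res=np.abs((X-c)@[-d[1],d[0]]); return c,np.arctan2(d[1],d[0]),res.max()
    out={}
    for n,pts,z in [('bar up',up,36),('bar lo',lo,36)]:
        c,a,e=line(pts,z); out[n]=a; print(n,c.round(1),round(a,4),'res',round(e,2))
    te,be=[],[]
    for u in range(20,235,4):
        v=np.nonzero(grn[:,u])[0]
        if len(v)>20: te.append((u,v.min()-.5)); be.append((u,v.max()+.5))
    for n,pts in [('edge top',te),('edge bot',be)]:
        c,a,e=line(pts,10); print(n,c.round(1),round(a,4),'res',round(e,2),pts[0],pts[-1])
    # right edge of plate
    re=[(np.nonzero(grn[v])[0].max()+.5,v) for v in range(110,170,3)]
    c,a,e=line(re,10); print('right edge',c.round(1),round(a,4),'res',round(e,2))
E
python3 -c "
from ang import *
ang('pics/w4.png',viewer.camera_params('wrist'))"
```

```text
ang.py:10: RuntimeWarning: Mean of empty slice.
  X=np.array([atz('wrist',p,z,P)[:2] for p in pts]); c=X.mean(0); d=np.linalg.svd(X-c)[2][0]
  ret = ret.dtype.type(ret / rcount)
Traceback (most recent call last):
  File "ang.py", line 15, in ang
    c,a,e=line(pts,z); out[n]=a; print(n,c.round(1),round(a,4),'res',round(e,2))
          ~~~~^^^^^^^
  File "ang.py", line 10, in line
    X=np.array([atz('wrist',p,z,P)[:2] for p in pts]); c=X.mean(0); d=np.linalg.svd(X-c)[2][0]
                                                                      ~~~~~~~~~~~~~^^^^^
numpy.linalg.LinAlgError: 1-dimensional array given. Array must be at least two-dimensional
```

```bash
python3 -c "
import cv2; im=cv2.imread('pics/w4.png'); print(im[170:222:4,215,::-1].tolist(), im[150,50,::-1],im[40,50,::-1],im[290,200,::-1])"
```

```text
[[131, 122, 125], [129, 120, 122], [132, 126, 129], [181, 73, 69], [220, 91, 85], [220, 90, 85], [219, 89, 84], [219, 89, 85], [219, 88, 82], [218, 89, 84], [218, 90, 85], [98, 85, 86], [110, 93, 94]] [106 153 132] [121 121 123] [121 123 125]
```

```bash
sed -i 's/red=.*; grn=.*/red=(r>g+50)\&(r>b+50); grn=(g>r+20)\&(g>b+8)/' ang.py; python3 -c "
from ang import *
ang('pics/w4.png',viewer.camera_params('wrist'))"
```

```text
bar up [642.6  12.2] -0.3019 res 0.27
bar lo [637.2  -4.3] -0.3026 res 0.28
edge top [610.8  78.6] -0.2341 res 0.26 (20, np.float64(67.5)) (232, np.float64(58.5))
edge bot [561.2 -42. ] -0.234 res 0.37 (20, np.float64(293.5)) (232, np.float64(285.5))
right edge [688.4  16.7] 1.3364 res 0.28
```

```bash
sed -i 's/^JX,JY,JW=.*/JX,JY,JW=557.0,25.0,-0.2341/' h.py; python3 -c "
from h import *
s=status.sense(); print('jig',w2j(*s['eef_pos'][:2]))
k=np.array([55+62*np.cos(-.068),62*np.sin(-.068)]); t=np.array([-np.sin(-.068),np.cos(-.068)])
print('off',-(w2j(*s['eef_pos'][:2])-k)@t)
rows([push(0,21.0)])"
```

```text
jig [114.78312157 -25.23475106]
off 21.11431075240975
t 5.37 p [662.8 -26.2  68.8] psi [ 3.138 -0.    -0.276] F [ 0.9 -3.3 -0.5] op 0.0
[0.002, -0.0043, 0.0008] [0.003, -0.0, -0.042]
```

Request:
send_rows --plan '[[[0.001, -0.002, 0], [0, 0, -0.02], -1], [[0.0015, -0.0035, 0], [0, 0, -0.04], -1], [[0.0015, -0.0043, 0], [0, 0, -0.042], -1], [[0.0015, -0.0043, 0], [0, 0, -0.042], -1], [[0.0015, -0.0043, 0], [0, 0, -0.042], -1]]'

```text
clock: 5.78
eef_pos: [665.2, -22.4, 68.7]
tcp_rot: [3.138, 0.0, -0.235]
contact_force: [-2.1, -2.3, -0.8]
opening: 0.0
```

```bash
python3 -c "
from ang import *
save('wrist','w5.png')
ang('pics/w5.png',viewer.camera_params('wrist'))
s=status.sense(); print('jig',w2j(*s['eef_pos'][:2]),s['tcp_rot'],s['contact_force'])"
```

```text
bar up [643.2  14.1] -0.2225 res 0.3
bar lo [638.4  -2.6] -0.2337 res 0.0
edge top [608.4  78.5] -0.2338 res 0.0 (20, np.float64(66.5)) (232, np.float64(66.5))
edge bot [564.3 -43. ] -0.2333 res 0.62 (20, np.float64(290.5)) (232, np.float64(290.5))
right edge [689.5  21.5] 1.3314 res 0.33
jig [116.25090923 -20.97756372] [ 3.13816092e+00  1.77723892e-04 -2.34423943e-01] [-0.4739904  -2.12487802 -1.83968206]
```

Bar angle is about -0.228 and the jig about -0.234, so the cam is at zero within 0.01 rad. I'll back off and lift.

Request:
send_rows --plan '[[[0, 0.006, 0], [0, 0, 0], -1], [[0, 0.015, 0], [0, 0, 0], -1], [[0, 0.02, -0.02], [0, 0, 0], -1], [[0, 0.02, -0.05], [0, 0, 0], -1], [[0, 0.02, -0.08], [0, 0, 0], -1]]'

```text
clock: 6.25
eef_pos: [659.7, -42.3, 148.9]
tcp_rot: [3.138, 0.002, -0.235]
contact_force: [0.2, 0.2, 0.7]
opening: 0.001
```

```bash
python3 -c "
from h import *
w=j2w(-95.5-35,0); rows([(w[0],w[1],150,JW),(w[0],w[1],68,JW)])
save('wrist','w6.png')"
```

```text
t 6.25 p [659.7 -42.3 148.9] psi [ 3.138e+00  2.000e-03 -2.350e-01] F [0.2 0.2 0.7] op 0.0
[-0.2461, -0.0413, -0.0007] [0.003, 0.002, -0.001]
[-0.2459, -0.0416, 0.0813] [0.003, 0.002, -0.001]
```

View pics/w6.png

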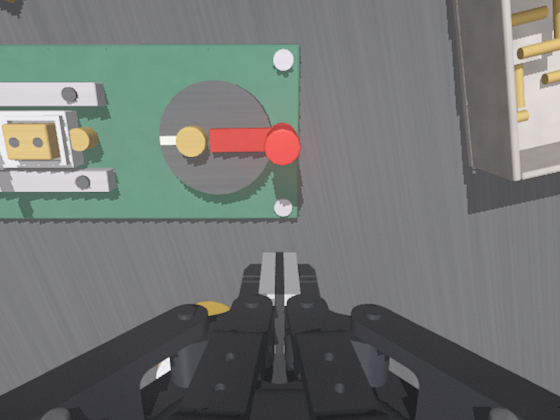

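Handle runs along the jig axis: hub (191,142), knob (282,144). The hand is clear. Now I'll move behind the blue plate.

Request:
send_rows --plan '[[[-0.04, -0.006, 0], [0, 0, 0], -1], [[-0.08, -0.013, 0], [0, 0, 0], -1], [[-0.12, -0.02, 0], [0, 0, 0], -1], [[-0.16, -0.027, 0], [0, 0, 0], -1], [[-0.2, -0.034, 0], [0, 0, 0], -1]]'

```text
clock: 6.72
eef_pos: [475.2, 37.5, 154.7]
tcp_rot: [3.141, -0.008, -0.236]
contact_force: [-0.4, 0.4, 0.9]
opening: 0.002
```

Request:
send_rows --plan '[[[-0.04, -0.007, 0], [0, 0, 0], -1], [[-0.046, -0.0075, 0], [0, 0, 0], -1], [[-0.046, -0.0075, 0], [0, 0, 0], -1], [[-0.046, -0.0075, 0], [0, 0, 0], -1], [[-0.046, -0.0075, 0], [0, 0, 0], -1]]'

```text
clock: 7.13
eef_pos: [434.1, 55.3, 154.9]
tcp_rot: [3.141, -0.01, -0.237]
contact_force: [0.1, -0.3, -0.2]
opening: -0.003
```

```bash
python3 -c "
from h import *
w=j2w(-95.5-35,0); rows([(w[0],w[1],70,JW)])
save('wrist','w7.png');P=viewer.camera_params('wrist')
print(proj('wrist',[[*j2w(-95.5,0),70],[*j2w(-95.5,22),70],[*j2w(-95.5,-22),70]],P))"
```

```text
t 7.13 p [434.1  55.3 154.9] psi [ 3.141 -0.01  -0.237] F [ 0.1 -0.3 -0.2] op -0.0
[-0.0047, 0.0009, 0.0848] [0.0, -0.01, -0.002]
[[326.22079087 211.32894867]
 [327.37201667 177.88956091]
 [325.12644452 243.11617262]]
```

View pics/w7.png

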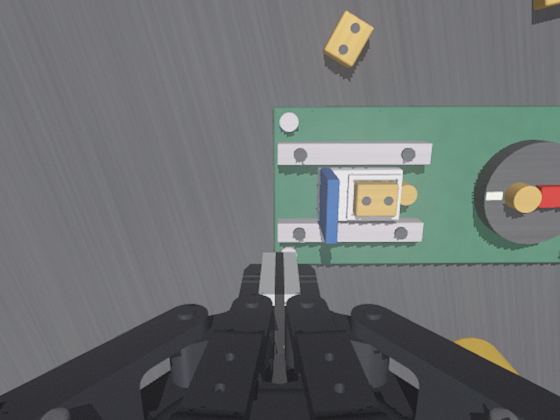

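The plate's rear edge at (325,170–242) matches the projection (326, 178–243). I'll descend behind it.

Request:
send_rows --plan '[[[-0.005, 0.001, 0.03], [0, -0.01, 0], -1], [[-0.005, 0.001, 0.06], [0, -0.01, 0], -1], [[-0.005, 0.001, 0.08], [0, -0.01, 0], -1], [[-0.005, 0.001, 0.085], [0, -0.01, 0], -1], [[-0.005, 0.001, 0.085], [0, -0.01, 0], -1]]'

```text
clock: 7.6
eef_pos: [429.4, 54.7, 68.3]
tcp_rot: [3.14, 0.004, -0.238]
contact_force: [-1.2, 0.5, 0.8]
opening: -0.002
```

```bash
python3 -c "
from h import *
s=status.sense(); print('jig',w2j(*s['eef_pos'][:2]))
rows([(*j2w(x,0),70,JW) for x in (-120,-114,-110,-106)])
im=save('side','d7.png'); cv2.imwrite('pics/d7z.png',cv2.resize(im[155:280,195:325,::-1],None,fx=5,fy=4.8,interpolation=cv2.INTER_CUBIC))"
```

```text
jig [-130.97146091   -0.73028544]
t 7.6 p [429.4  54.7  68.3] psi [ 3.14   0.004 -0.238] F [-1.2  0.5  0.8] op -0.0
[0.011, -0.0008, -0.0017] [0.002, 0.004, -0.004]
[0.017, -0.0008, -0.0018] [0.002, 0.004, -0.004]
[0.021, -0.0008, -0.0018] [0.002, 0.004, -0.004]
[0.025, -0.0008, -0.0018] [0.002, 0.004, -0.004]
```

View pics/d7z.png

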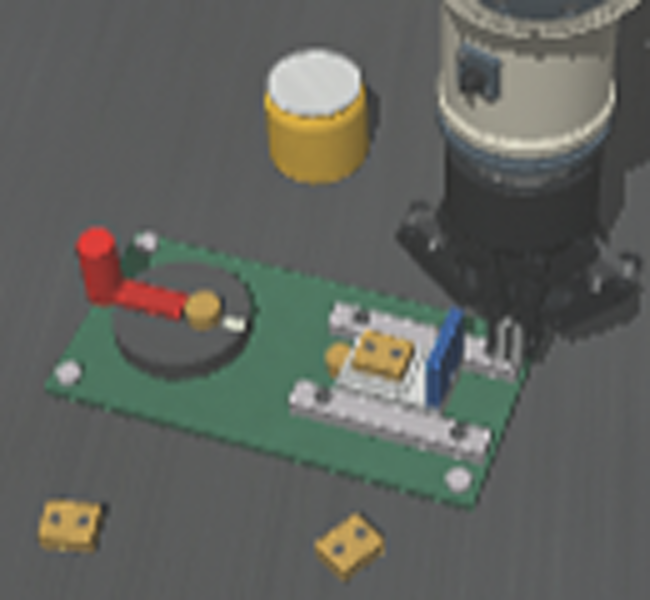

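Request:
send_rows --plan '[[[0.005, -0.001, -0.002], [0, 0, 0], -1], [[0.01, -0.001, -0.002], [0, 0, 0], -1], [[0.014, -0.001, -0.002], [0, 0, 0], -1], [[0.018, -0.001, -0.002], [0, 0, 0], -1], [[0.021, -0.001, -0.002], [0, 0, 0], -1]]'

```text
clock: 8.07
eef_pos: [452.0, 50.8, 72.0]
tcp_rot: [3.141, 0.0, -0.238]
contact_force: [0.3, 0.1, 0.7]
opening: 0.0
```

```bash
python3 -c "
from h import *
s=status.sense(); print('jig',w2j(*s['eef_pos'][:2]))
rows([(*j2w(x,0),70,JW) for x in (-105,-95)])
save('wrist','w8.png')"
```

```text
jig [-108.14652193    0.77884476]
t 8.07 p [452.   50.8  72. ] psi [ 3.141  0.    -0.238] F [0.3 0.1 0.7] op 0.0
[0.0032, 0.0008, 0.002] [0.0, 0.0, -0.004]
[0.0131, 0.0007, 0.002] [0.0, 0.0, -0.004]
```

View pics/w8.png

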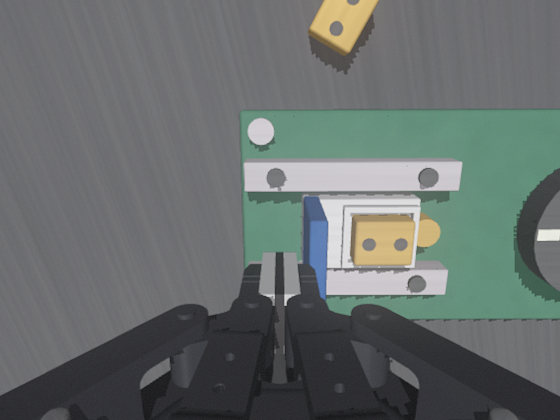

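Request:
send_rows --plan '[[[0.003, 0, 0.002], [0, 0, 0], -1], [[0.007, 0, 0.002], [0, 0, 0], -1], [[0.011, 0, 0.002], [0, 0, 0], -1], [[0.015, 0, 0.002], [0, 0, 0], -1], [[0.019, 0, 0.002], [0, 0, 0], -1]]'

```text
clock: 8.53
eef_pos: [471.2, 46.2, 69.9]
tcp_rot: [3.141, 0.0, -0.238]
contact_force: [0.1, -0.1, 0.3]
opening: -0.002
```

```bash
python3 -c "
from h import *
s=status.sense(); print('jig',w2j(*s['eef_pos'][:2]))
rows([(*j2w(x,0),70,JW) for x in (-75,-65)])
save('wrist','w9.png')"
```

```text
jig [-88.42000641   0.7323625 ]
t 8.53 p [471.2  46.2  69.9] psi [ 3.141  0.    -0.238] F [ 0.1 -0.1  0.3] op -0.0
[0.0134, 0.0007, -0.0002] [0.0, 0.0, -0.004]
[0.0234, 0.0007, -0.0002] [0.0, 0.0, -0.004]
```

View pics/w9.png

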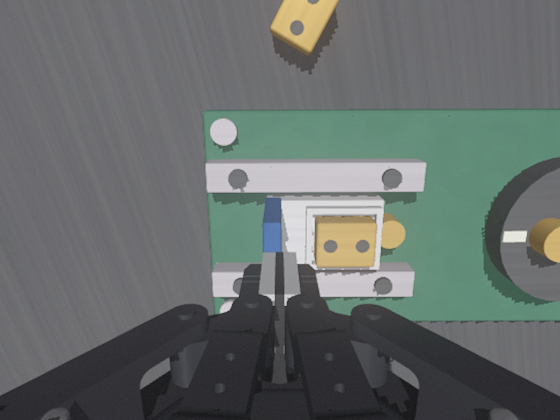

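The slide hasn't moved and there's no force, although the TCP should already overlap the plate. I'll check where the fingertips really are before going on.

```bash
python3 -c "
from h import *
P=viewer.camera_params('wrist'); s=status.sense(); p=s['eef_pos']; Rm=R.from_euler('xyz',s['tcp_rot'])
for z in (10,15,22,35): print(z,proj('wrist',p+Rm.apply([0,0,z]),P), proj('wrist',p+Rm.apply([0,-11,z]),P),proj('wrist',p+Rm.apply([-14,-11,z]),P))
print(proj('wrist',[[*j2w(-95.5,y),z] for y in (22,-22) for z in (70,28)],P))
for c in ('side','scene'):
    im=save(c,c[0]+'9.png'); 
    x0,y0=(195,155) if c=='side' else (180,170)
    q=proj(c,p+Rm.apply([0,0,22]))[0]; print(c,((q-[x0,y0])*[5,4.8]).round())
    cv2.imwrite('pics/'+c+'9z.png',cv2.resize(im[y0:y0+125,x0:x0+130,::-1],None,fx=5,fy=4.8,interpolation=cv2.INTER_CUBIC))
"
```

```text
10 [[279.1351945  258.41666469]] [[279.1513083  235.59260931]] [[247.61977724 235.57262519]]
15 [[279.13547335 253.96233139]] [[279.15113878 231.70086131]] [[248.5067314  231.68144601]]
22 [[279.13583881 248.12454099]] [[279.15091686 226.60636744]] [[249.66779914 226.58769617]]
35 [[279.13644994 238.36227905]] [[279.15054641 218.10220714]] [[251.60595199 218.08477642]]
[[259.56367256 221.16765117]
 [263.58276609 195.37484561]
 [261.28314695 315.31638421]
 [264.72760815 272.616564  ]]
side [433. 357.]
scene [494. 290.]
```

View pics/side9z.png

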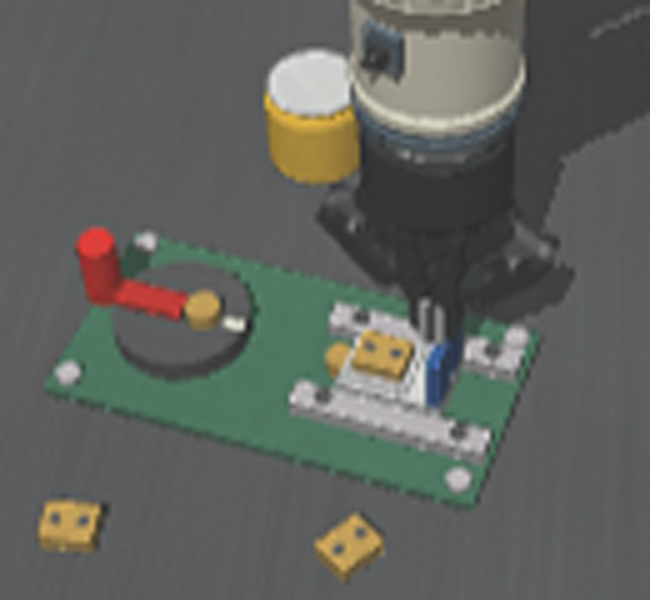

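View pics/scene9z.png

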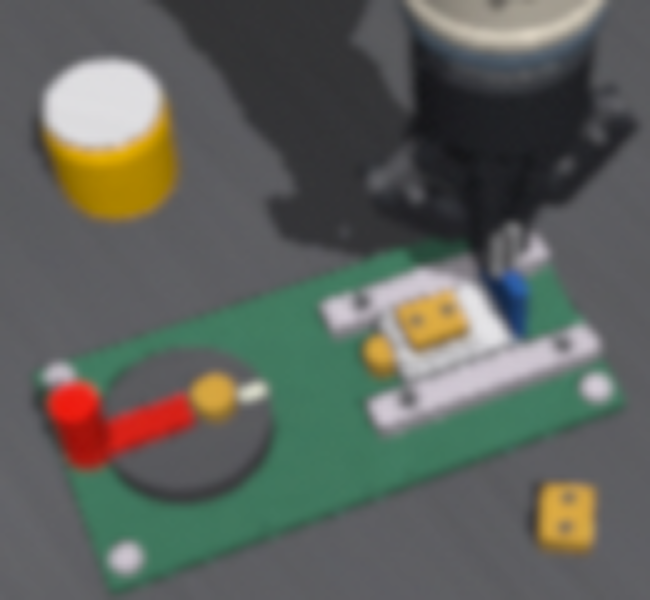

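```bash
python3 -c "
from h import *
a=((437+.5)/5-.5+195,(338+.5)/4.8-.5+155); b=((507+.5)/5-.5+180,(276+.5)/4.8-.5+170)
o1,d1=ray('side',a);o2,d2=ray('scene',b)
A=np.stack([d1,-d2],1); t=np.linalg.lstsq(A,o2-o1,rcond=None)[0]
X1,X2=o1+t[0]*d1,o2+t[1]*d2; print(X1,X2,w2j(*((X1+X2)/2)[:2]))
s=status.sense();print(s['eef_pos'],s['contact_force'],s['opening'],s['clock'])
for z in (48,60,72): print(z,[((proj(c,[*s['eef_pos'][:2],z])[0]-o)*[5,4.8]).round() for c,o in (('side',[195,155]),('scene',[180,170]))])
"
```

```text
[470.592212    51.27484152  74.58644115] [472.20734016  54.59810299  72.14118175] [-89.74570715   7.31798231]
[471.04572358  46.2475683   69.86097354] [-0.25554674  0.10055299  0.55562551] 0.0011406447011700971 8.6833
48 [array([435., 357.]), array([496., 289.])]
60 [array([435., 345.]), array([496., 275.])]
72 [array([435., 332.]), array([496., 262.])]
```

The tips triangulate to z≈72, about 20 mm higher than the stated offset gives, so they slid over the plate's top. I'll lift slightly, back off and come in lower. At TCP 48 the tips stay above the rails under either reading.

Request:
send_rows --plan '[[[0, 0, -0.01], [0, 0, 0], -1], [[-0.01, 0, -0.012], [0, 0, 0], -1], [[-0.025, 0, -0.012], [0, 0, 0], -1], [[-0.04, 0, -0.012], [0, 0, 0], -1], [[-0.042, 0, -0.01], [0, 0, 0], -1]]'

```text
clock: 9.1
eef_pos: [427.1, 56.4, 80.1]
tcp_rot: [3.141, 0.002, -0.237]
contact_force: [-0.7, -0.1, -0.1]
opening: -0.003
```

Request:
send_rows --plan '[[[0, 0, 0.008], [0, 0, 0], -1], [[0, 0, 0.016], [0, 0, 0], -1], [[0, 0, 0.024], [0, 0, 0], -1], [[0, 0, 0.03], [0, 0, 0], -1], [[0, 0, 0.032], [0, 0, 0], -1]]'

```text
clock: 9.52
eef_pos: [426.8, 56.2, 46.7]
tcp_rot: [3.14, 0.004, -0.238]
contact_force: [0.3, -0.4, -0.0]
opening: 0.0
```

```bash
python3 -c "
from h import *
s=status.sense(); print('jig',w2j(*s['eef_pos'][:2]))
rows([(*j2w(x,0),48,JW) for x in (-110,-100)])
for c in ('side','scene'):
    im=save(c,c[0]+'10.png'); 
    x0,y0=(195,155) if c=='side' else (180,170)
    cv2.imwrite('pics/'+c+'10z.png',cv2.resize(im[y0:y0+125,x0:x0+130,::-1],None,fx=5,fy=4.8,interpolation=cv2.INTER_CUBIC))
"
```

```text
jig [-133.92523683    0.15347741]
t 9.52 p [426.8  56.2  46.7] psi [ 3.14   0.004 -0.238] F [ 0.3 -0.4 -0. ] op 0.0
[0.0239, 0.0001, -0.0013] [0.001, 0.004, -0.004]
[0.0339, 0.0, -0.0014] [0.001, 0.004, -0.004]
```

View pics/side10z.png

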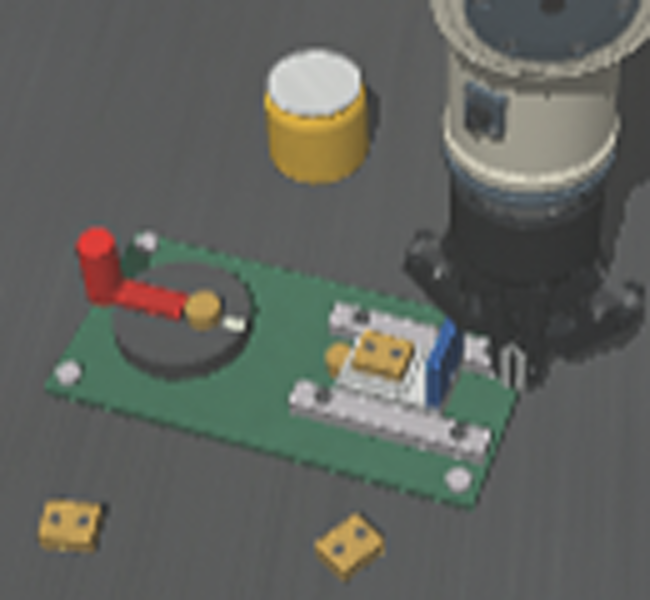

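View pics/scene10z.png

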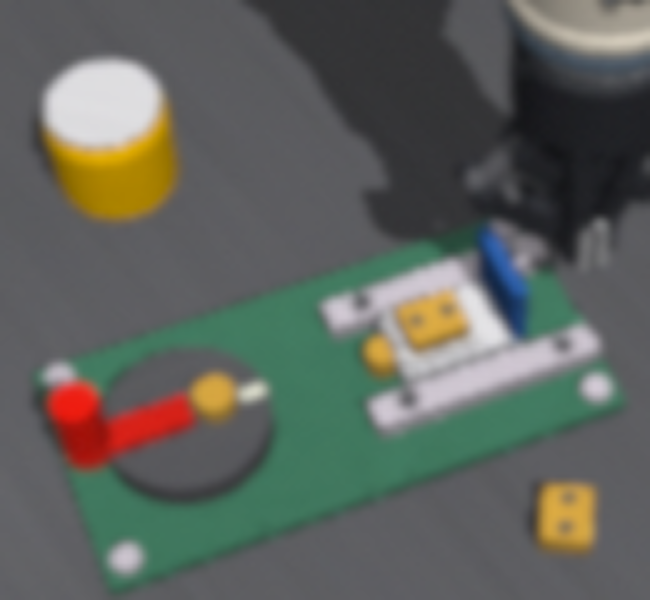

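Request:
send_rows --plan '[[[0.006, 0, -0.001], [0, 0, 0], -1], [[0.013, 0, -0.001], [0, 0, 0], -1], [[0.019, 0, -0.001], [0, 0, 0], -1], [[0.024, 0, -0.001], [0, 0, 0], -1], [[0.029, 0, -0.001], [0, 0, 0], -1]]'

```text
clock: 10.03
eef_pos: [455.5, 49.3, 48.4]
tcp_rot: [3.14, 0.004, -0.238]
contact_force: [-2.2, 1.1, 2.0]
opening: -0.002
```

```bash
python3 -c "
from h import *
s=status.sense(); print('jig',w2j(*s['eef_pos'][:2]))
rows([(*j2w(x,0),48,JW) for x in (-100,-90)])
save('wrist','w11.png')"
```

```text
jig [-1.04333430e+02  9.93931973e-02]
t 10.03 p [455.5  49.3  48.4] psi [ 3.14   0.004 -0.238] F [-2.2  1.1  2. ] op -0.0
[0.0043, 0.0001, 0.0004] [0.001, 0.004, -0.004]
[0.0143, 0.0, 0.0003] [0.001, 0.004, -0.004]
```

View pics/w11.png

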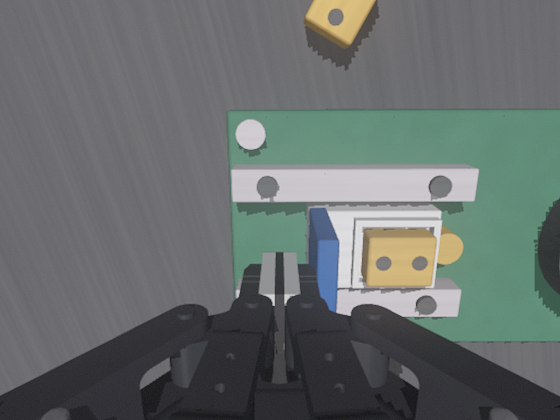

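Contact: 2.4 N back along -x, with the plate against the fingers at (318,280) and the bolster seated in its nest. I'll push on.

Request:
send_rows --plan '[[[0.004, 0, 0], [0, 0, 0], -1], [[0.008, 0, 0], [0, 0, 0], -1], [[0.012, 0, 0], [0, 0, 0], -1], [[0.016, 0, 0], [0, 0, 0], -1], [[0.02, 0, 0], [0, 0, 0], -1]]'

```text
clock: 10.5
eef_pos: [476.1, 44.3, 48.3]
tcp_rot: [3.14, 0.003, -0.238]
contact_force: [-2.3, -0.8, 0.2]
opening: 0.001
```

Request:
send_rows --plan '[[[0.004, 0, 0], [0, 0, 0], -1], [[0.008, 0, 0], [0, 0, 0], -1], [[0.011, 0, 0], [0, 0, 0], -1], [[0.014, 0, 0], [0, 0, 0], -1], [[0.016, 0, 0], [0, 0, 0], -1]]'

```text
clock: 10.92
eef_pos: [492.1, 40.5, 48.3]
tcp_rot: [3.14, 0.003, -0.238]
contact_force: [-1.5, 2.0, 0.3]
opening: -0.001
```

```bash
python3 -c "
from h import *
s=status.sense(); print('jig',w2j(*s['eef_pos'][:2]),s['contact_force'],s['eef_pos'],s['tcp_rot'])
save('wrist','w12.png')"
```

```text
jig [-6.67490748e+01  2.55016832e-02] [-1.45990257  2.01784823  0.27130359] [492.07752147  40.50843067  48.28196465] [ 3.14041505e+00  2.83696157e-03 -2.37883851e-01]
```

View pics/w12.png

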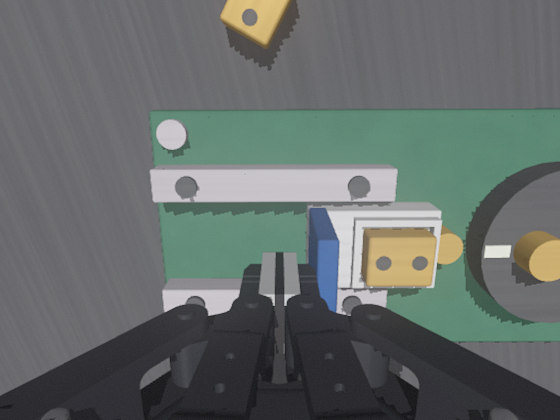

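Slide advancing; the nose at (462,245) is about 10 mm from the cam rim at (482,245).

Request:
send_rows --plan '[[[0.002, 0, 0], [0, 0, 0], -1], [[0.004, 0, 0], [0, 0, 0], -1], [[0.006, 0, 0], [0, 0, 0], -1], [[0.008, 0, 0], [0, 0, 0], -1], [[0.009, 0, 0], [0, 0, 0], -1]]'

```text
clock: 11.38
eef_pos: [499.7, 38.6, 48.1]
tcp_rot: [3.14, 0.006, -0.238]
contact_force: [-9.7, 5.7, 8.7]
opening: 0.002
```

Request:
send_rows --plan '[[[0.001, 0, 0], [0, 0, 0], -1], [[0.002, 0, 0], [0, 0, 0], -1], [[0.003, 0, 0], [0, 0, 0], -1], [[0.003, 0, 0], [0, 0, 0], -1], [[0.003, 0, 0], [0, 0, 0], -1]]'

```text
clock: 11.8
eef_pos: [499.6, 38.4, 48.0]
tcp_rot: [3.139, 0.012, -0.239]
contact_force: [-14.3, 6.9, 11.9]
opening: -0.002
```

```bash
python3 -c "
from h import *
s=status.sense(); print('jig',w2j(*s['eef_pos'][:2]),s['contact_force'],s['eef_pos'],s['tcp_rot'])
save('wrist','w13.png')"
```

```text
jig [-58.96239227  -0.29348123] [-14.25903575   6.93171771  11.85417129] [499.57781691  38.39189021  47.97107416] [ 3.13935191  0.01165001 -0.23876991]
```

View pics/w13.png

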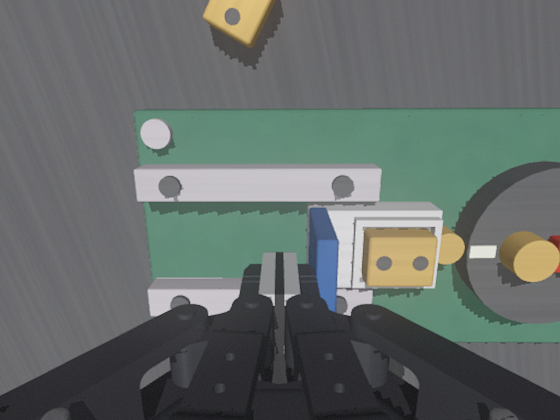

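It has stopped against 16 N with the TCP at jig x -59. That fits 50 mm of travel, since first contact was at about -109. I'll retreat and verify.

Request:
send_rows --plan '[[[-0.008, 0, 0], [0, 0, 0], -1], [[-0.02, 0, 0], [0, 0, 0], -1], [[-0.035, 0, -0.01], [0, 0, 0], -1], [[-0.045, 0, -0.04], [0, 0, 0], -1], [[-0.045, 0, -0.075], [0, 0, 0], -1]]'

```text
clock: 12.27
eef_pos: [452.5, 49.0, 122.3]
tcp_rot: [3.137, 0.017, -0.238]
contact_force: [0.6, -0.1, 0.3]
opening: 0.0
```

Request:
send_rows --plan '[[[0, 0.01, -0.02], [0, 0, 0], -1], [[0, 0.03, -0.05], [0, 0, 0], -1], [[0.02, 0.05, -0.08], [0, 0, 0], -1], [[0.05, 0.08, -0.11], [0, 0, 0], -1], [[0.08, 0.1, -0.13], [0, 0, 0], -1]]'

```text
clock: 12.68
eef_pos: [503.3, -61.8, 249.1]
tcp_rot: [3.137, 0.014, -0.238]
contact_force: [1.3, 0.6, -0.1]
opening: -0.001
```

Request:
send_rows --plan '[[[0, 0, 0], [0, 0, 0], -1], [[0, 0, 0], [0, 0, 0], -1], [[0, 0, 0], [0, 0, 0], -1], [[0, 0, 0], [0, 0, 0], -1], [[0, 0, 0], [0, 0, 0], -1]]'

```text
clock: 13.1
eef_pos: [502.1, -60.8, 248.0]
tcp_rot: [3.137, 0.016, -0.237]
contact_force: [0.1, 0.2, -0.1]
opening: 0.002
```

```bash
python3 -c "
from h import *
s=status.sense(); print('jig',w2j(*s['eef_pos'][:2]),s['contact_force'],s['eef_pos'],s['clock'])
P=viewer.camera_params('wrist'); im=save('wrist','w14.png')[:,:,::-1].copy()
L=[(-45.5,22,70),(-45.5,-22,70),(-5,0,42),(55,0,40),(117,0,76),(-12,39,24),(-12,-39,24),(-12,23,24),(30,0,28)]
q=proj('wrist',[[*j2w(x,y),z] for x,y,z in L],P); print(q.round(1))
for a in q: cv2.drawMarker(im,(int(a[0]),int(a[1])),(255,0,255),0,8)
cv2.imwrite('pics/w14m.png',im)
im=save('side','d14.png'); cv2.imwrite('pics/d14z.png',cv2.resize(im[155:280,195:325,::-1],None,fx=5,fy=4.8,interpolation=cv2.INTER_CUBIC))"
```

```text
jig [-33.48730661 -96.23430992] [ 0.07036629  0.15533465 -0.1487985 ] [502.10286506 -60.84140425 247.98575472] 13.1
[[267.5  33.1]
 [268.   91. ]
 [315.1  65.1]
 [382.9  65.1]
 [473.3  61.3]
 [306.9  20.5]
 [305.3 110. ]
 [306.6  39.8]
 [352.2  66.2]]
```

View pics/w14m.png

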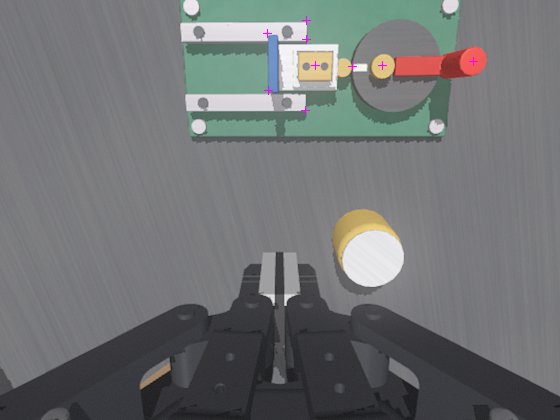

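View pics/d14z.png

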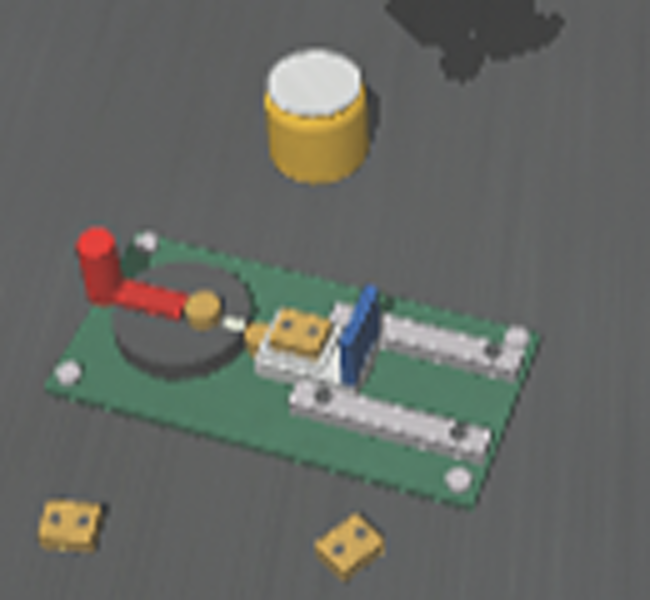

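The plate rear (267), bolster (316,66) and hub (382,66) all sit on the projections for a fully home slide (267.5, 315, 383). The handle is straight, the bystanders near the jig haven't moved, and the hand is clear.

```bash
python3 -c "
from rig import job; print(job.sign_off())"
```

```text
the job is handed in; nothing more can be done
None
```

I turned the cam to its low point, then pushed the slide home with the bolster still in its nest. I handed the job in at about 13 s with the hand clear of everything.

- **Cam:** I pushed the red knob about 1.6 rad counterclockwise with closed fingertips. The wrist picture put the handle at about -0.228 rad and the jig axis at -0.234 rad, so the cam is within about 0.01 rad of its low point.
- **Slide:** Only after that did I push the blue plate. It stopped firmly at about 16 N. In the last pictures the plate, bolster and hub lie within 1–2 pixels of where a 50 mm travel would put them. I could not read the slide joint directly.
- **Surroundings:** The tin and both spare bolsters show no change in the last side view. I did not check the knife blanks, hammer, wood block and polish cake again; the hand never went near them.
- **What disagreed:** My first push at the plate went over its top without touching it. The closed fingertips stand about 20 mm higher than the stated 22 mm offset suggests. I felt no force and saw no movement, so I backed off and repeated the push 22 mm lower.

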